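Pull the tagged reject ornaments and log the count

TASK

Two of the six ornament blanks on the drying board are rejects, marked by a long rectangular card tag instead of a round one: stand both upright in the open grey reject bin, setting them down gently because they are glass, not dropping them. Then turn the tally dial so that its pointer (the white line on its grip) is at the two-dot mark. Leave the four sound blanks standing where they are and do not disturb the pots, cup and brush.

Things in the scene. Friction and masses are not known exactly. Their poses are not given: they have to be found in the camera images.
- reject_a: a pale glass ornament blank, 102 mm tall, 60 g: bell body 48 mm across at the foot and 44 mm high, a 4 mm thick brown card tag fixed to it at 44 to 48 mm height, then a round stem 16 mm in diameter from 48 to 102 mm height, the place to hold it. Its tag is a long RECTANGLE, 66 x 24 mm: a reject. Origin: centre of the underside; z up the stem, x along the tag.
- reject_b: a pale glass ornament blank, 102 mm tall, 60 g: bell body 48 mm across at the foot and 44 mm high, a 4 mm thick brown card tag fixed to it at 44 to 48 mm height, then a round stem 16 mm in diameter from 48 to 102 mm height, the place to hold it. Its tag is a long RECTANGLE, 66 x 24 mm: a reject. Origin: centre of the underside; z up the stem, x along the tag.
- sound_a: a pale glass ornament blank, 102 mm tall, 60 g: bell body 48 mm across at the foot and 44 mm high, a 4 mm thick brown card tag fixed to it at 44 to 48 mm height, then a round stem 16 mm in diameter from 48 to 102 mm height, the place to hold it. Its tag is ROUND, 34 mm across: sound, stays on the board. Origin: centre of the underside; z up the stem.
- sound_b: a pale glass ornament blank, 102 mm tall, 60 g: bell body 48 mm across at the foot and 44 mm high, a 4 mm thick brown card tag fixed to it at 44 to 48 mm height, then a round stem 16 mm in diameter from 48 to 102 mm height, the place to hold it. Its tag is ROUND, 34 mm across: sound, stays on the board. Origin: centre of the underside; z up the stem.
- sound_c: a pale glass ornament blank, 102 mm tall, 60 g: bell body 48 mm across at the foot and 44 mm high, a 4 mm thick brown card tag fixed to it at 44 to 48 mm height, then a round stem 16 mm in diameter from 48 to 102 mm height, the place to hold it. Its tag is ROUND, 34 mm across: sound, stays on the board. Origin: centre of the underside; z up the stem.
- sound_d: a pale glass ornament blank, 102 mm tall, 60 g: bell body 48 mm across at the foot and 44 mm high, a 4 mm thick brown card tag fixed to it at 44 to 48 mm height, then a round stem 16 mm in diameter from 48 to 102 mm height, the place to hold it. Its tag is ROUND, 34 mm across: sound, stays on the board. Origin: centre of the underside; z up the stem.
- board: fixed flat drying board printed with dark round holes (look only; its top is flat), 210 (x) x 290 (y) x 12 mm high. The six blanks stand on it in two rows of three, about 85 mm apart, in any order. Origin: centre of its underside.
- bin: fixed open grey reject bin on the table at one side of the board, outside 210 (x) x 140 (y) x 45 mm high, walls and floor 5 mm thick (inside 200 x 130 mm, floor 5 mm above the table). Origin: centre of its underside; z up.
- tally: fixed grey tally plate 150 x 150 x 24 mm high on the table at the other side of the board, with the black dial in its middle and painted white marks around it: a dash at the middle of the -x edge (none), then clockwise seen from above every 45 degrees one dot, two dots, three dots. The two-dot mark is at the middle of the plate's +y edge. Origin: centre of the underside; z up.
- dial (a joint): angle of the tally dial, rad, growing clockwise seen from above: 0 = pointer at the dash (towards the plate's -x), 0.785 one dot, 1.571 two dots, 2.356 three dots; stops at 0 and 2.6. It is stiff enough to stay where it is left.
- dial_grip (a point): point on the dial's vertical axis at gripping height, 61 mm above the table. The grip is an upright black bar 53 mm long, 14 mm wide, from 38 to 68 mm above the table, lying along the pointer direction; a white line on its top marks the pointer end. x of this frame points away from the pointer end, along the bar.
- pot_a: loose small glass paint pot with white lid, 44 mm across, 50 mm high; leave alone. Origin: centre of the underside.
- pot_b: loose small glass paint pot with black lid, 44 mm across, 50 mm high; leave alone. Origin: centre of the underside.
- cup: loose white ceramic cup, 68 mm across, 70 mm high; leave alone. Origin: centre of the underside.
- brush: loose artist's brush 140 mm long, 11 mm wide, 9 mm thick, lying on the table; leave alone. Origin: its middle, on the underside; x towards the bristles.
Not all that is in view belongs to the job. What is shaped like the reject_b but red is not meant.

How it is judged:
By the outcome, as a careful person would: the job done as asked, in the order asked, and still so for the second after the job is handed in, with the robot touching nothing.
It also fails if it takes over 70 s, if anything falls off the work surface, if the arm or the gripper's body presses on something with over 40 N, if the wrist force passes 120 N, or if a joint passes its speed limit or range.

ROBOT

A 6-joint arm with a two-finger parallel gripper is mounted at the origin on the work surface. World frame = base frame: x ahead of the robot, y to its left, z up, the work surface at z = 0. Lengths are in mm, angles in degrees, forces in N, time in s.
With the tool pointing down it reaches from about 250 to 775 mm from the base axis. Payload 4 kg.
Tool frame: the origin (TCP) lies midway between the tips of the shut fingers; the grasp point (between the pads) lies manip.tcp_to_grasp behind it (manip.tcp_to_grasp is the distance from the TCP to the grasp point, in mm); z points along the fingers, y is the direction in which the jaws open and shut (so a half turn about z gives the same grasp; the last joint's range is limited). The gripper opens to 85 mm and grips with 20 to 120 N. Pads are 22 mm wide; open, the fingers measure 114 mm over their backs; the gripper's body (76 mm by 85 mm) begins 54 mm behind the grasp point. The pads swing forward as they close: fully open they stand 13 mm farther back than shut.
Start: joints at [-83.027, 4.996, 78.535, -0, 96.463, -5.907], TCP at [122.597, -536.182, 192.341] pointing down, gripper open.
Joint ranges: [-177.83, 177.83], [-43.37, 116.18], [15.69, 146.23], [-61.86, 241.86], [9.47, 152.12], [-147.06, 147.06]. Speed limits (degrees/s): [159.86, 159.86, 180, 180, 180, 180].

INTERFACE

Orientations are given as [roll, pitch, yaw] about the fixed x, y, z axes, in that order (R = Rz(yaw) Ry(pitch) Rx(roll)).
In Python, from plant import manip gives the robot as it stands.
- The arm moves only by the tool play_rows, never from a script. Its argument "increments" is a list of rows, each a list of 2 entries, a list of its own where there are three numbers: the shift along the tool's x, y, z in cm, then the turn about the tool's z in degrees. In form: [[[x, y, z], spin], ...]. A call has 1 to 8 rows; each row is the pose to reach, as a shift and turn from the pose commanded when the call began, along the tool's axes at that moment; what a row does not reach only later rows make up. A row lasts 1/12 s, in which the tool goes at most 41.7 mm and 7.16 degrees, less where a joint would pass 70% of its speed; a pose out of reach is approached as far as the arm can. A call with a gripper value outside its range is refused whole. "gripper" is the opening in per cent of the stroke, from 0 (shut) to 100 (fully open), set as the call begins (left out, the last holds). The fingers move at their own pace and stop on an object; "newtons" is the grip in N (left out, the last holds). Time passes only in rows, so rows that repeat a pose let the fingers close. It gives the time, the measured TCP pose, the force and the opening at its end, in the units of the state.
- manip.get_state(): the state, without advancing time (a new reading comes with each control period).
- manip.capture(name): name is "scene" or "top" or "wrist"; returns a dict with "color" (420x560x3 uint8, red, green, blue), "vfov" (degrees; the focal length in pixels is half the picture's height over the tangent of half this angle, whatever the lens; pixels are square), "cx", "cy" (the principal point, pixels), "k1" (the pictures are not rectified: a ray, as slopes to the right and down, at radius r is drawn at 1 + k1 r^2 times it, then the intrinsics apply), "R" (3x3) and "t" (3): a world point X has camera coordinates R X + t. Camera axes: x right, y down, z forward; pixel columns grow to the right and rows downward; lengths in mm; the calibration is good to about 2 mm. A picture is of the moment at which its call begins. There is no depth.
- manip.close_job(): hands the job in, once; it reports no verdict.
The state is a dict: "time_s": time; "joint_positions": joint angles; "qvel": joint speeds; "effort": joint torques, N m; "tcp_pos": TCP position; "orientation": TCP orientation; "force": force on the tool from outside, world axes, zero at the start; "torque": the same for the moment, N m; "width": finger opening in mm.
Only numpy, scipy, OpenCV 4.12 (cv2) and the standard library are available. Lean on these libraries where they do the work, as an engineer would, in place of code of your own. Each camera call takes 0.05 s, during which the arm holds its last target. There are 200 camera calls.

## Working session

There is one attempt and no reset: what is moved stays moved. The work goes in short steps, Python scripts to look and compute and a tool call to move; the robot and the scene stay as the last step left them, time stands still between calls to the robot, and variables do not carry over. Pictures are saved under pics/ and viewed, about 8 in all and at most 12, crops included, and the job is handed in when it is done.

Besides the shell and the picture viewer there is one more tool, called after "Emit:" as a command line: name --argument value ..., lists and objects as JSON in quotes. play_rows: Moves the arm, as the interface text tells. Its arguments: {"type":"object","properties":{"increments":{"type":"array","items":{"type":"array"}},"gripper":{"type":"number"},"newtons":{"type":"number"}},"required":["increments"]}

```bash
mkdir -p pics; ls; cat > h.py <<'E'
import numpy as np, cv2
from plant import manip
def cap(n,fn=None):
    c=manip.capture(n)
    if fn: cv2.imwrite('pics/'+fn,c['color'][:,:,::-1])
    return c
def K(c):
    f=c['color'].shape[0]/2/np.tan(np.radians(c['vfov'])/2)
    return f
def ray(c,u,v):
    f=K(c); d=np.array([(u-c['cx'])/f,(v-c['cy'])/f]); s=d.copy()
    for _ in range(30): s=d/(1+c['k1']*(s@s))
    R=np.array(c['R']);t=np.array(c['t'])
    return -R.T@t, R.T@np.array([s[0],s[1],1])
def onplane(c,u,v,z):
    o,d=ray(c,u,v); return (o+d*(z-o[2])/d[2])[:2]
def proj(c,X):
    p=np.array(c['R'])@np.array(X,float)+np.array(c['t']); s=p[:2]/p[2]; s=s*(1+c['k1']*(s@s))
    return s*K(c)+[c['cx'],c['cy']]
E
python3 - <<'E'
from h import *
print(manip.tcp_to_grasp); print(manip.get_state())
a=cap('top','top.png');b=cap('scene','scene.png')
for c in(a,b): print({k:v for k,v in c.items() if k!='color'})
E
```

```text
pics
18.700000000000003
{'time_s': 0.0, 'joint_positions': array([-8.30267746e+01,  5.03946091e+00,  7.86268303e+01,  1.49993502e-04,
        9.64635083e+01, -5.90647308e+00]), 'qvel': array([ 0.01511962,  0.01009345, -0.13273851,  0.03246284, -0.02250773,
       -0.02408251]), 'effort': array([-9.13828317e-04, -3.51872742e+01, -3.13274074e+01, -1.79052677e-04,
        1.09098747e-02,  9.54510881e-06]), 'tcp_pos': array([ 122.52737811, -535.56133087,  191.1174155 ]), 'orientation': array([-1.79870905e+02, -1.35052911e-02,  1.28797000e+01]), 'force': array([-0.20591715,  0.09051757, -0.11774956]), 'torque': array([ 0.01942621,  0.00096741, -0.00397339]), 'width': 85.6025798030582}
{'vfov': 42.28964045889034, 'cx': 283.5809730344825, 'cy': 211.83816974290642, 'k1': 0.06091744489750922, 'R': array([[-0.00981738, -0.99987345,  0.0125181 ],
       [-0.98888109,  0.00785026, -0.14850105],
       [ 0.14838399, -0.0138368 , -0.98883302]]), 't': array([ -13.58766659,  623.64469411, 1372.8624115 ])}
{'vfov': 52.63724994613155, 'cx': 279.2045107435048, 'cy': 212.50751032033327, 'k1': -0.08460937402307714, 'R': array([[-0.32981382,  0.9439353 ,  0.0144564 ],
       [ 0.55028757,  0.20466968, -0.80950227],
       [-0.76707655, -0.25902986, -0.58693875]]), 't': array([ 209.57355284, -252.42415475, 1375.77066624])}
```

View pics/top.png

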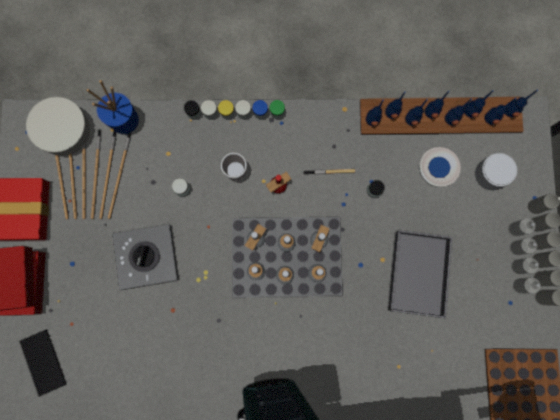

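View pics/scene.png

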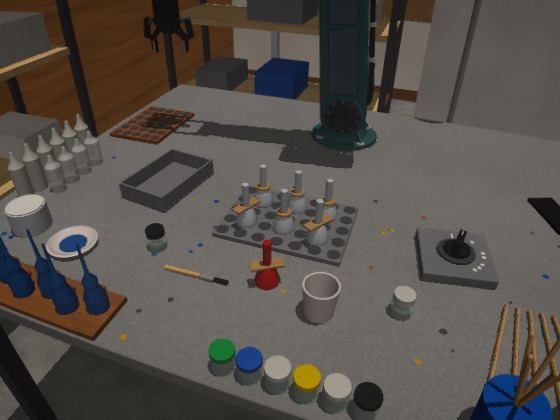

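The two rejects look to be top px (256,237) and (320,238), both with long tags. Possible mix-ups are the red decoy at (278,183) and the round-tagged blanks at (287,241), (256,270), (285,274) and (319,272). I'll check this in a close crop of the board and the tally.

```bash
python3 - <<'E'
from h import *
im=cv2.imread('pics/top.png')
r=lambda a,s:cv2.resize(a,None,fx=s,fy=s,interpolation=cv2.INTER_CUBIC)
A=r(im[210:305,225:350],6); B=r(im[215:300,105:190],4)
A=cv2.convertScaleAbs(A,alpha=1.5)
cv2.imwrite('pics/c1.png',A)
s=cv2.imread('pics/scene.png'); C=r(s[220:290,405:505],4)
B=cv2.copyMakeBorder(B,0,0,0,0,cv2.BORDER_CONSTANT)
H=max(B.shape[0],C.shape[0]); o=np.zeros((H,B.shape[1]+C.shape[1],3),np.uint8); o[:B.shape[0],:B.shape[1]]=B;o[:C.shape[0],B.shape[1]:]=C
cv2.imwrite('pics/c2.png',cv2.convertScaleAbs(o,alpha=1.5))
E
```

```text
(no output)
```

View pics/c1.png

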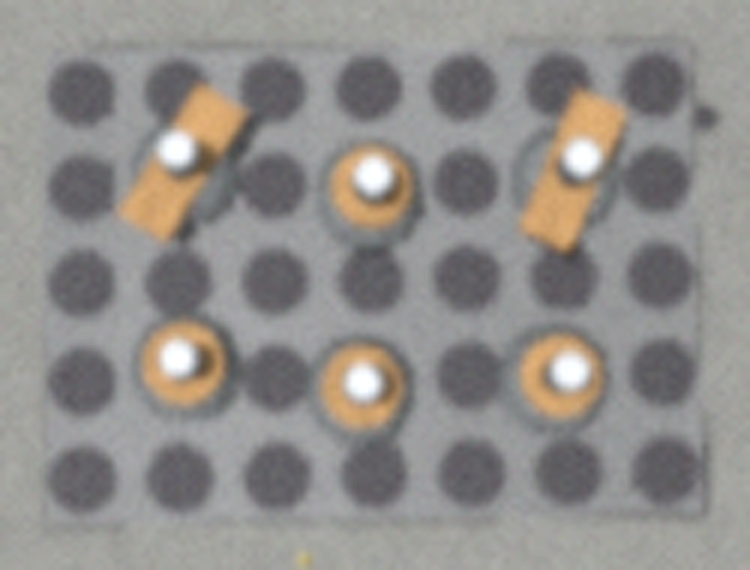

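View pics/c2.png

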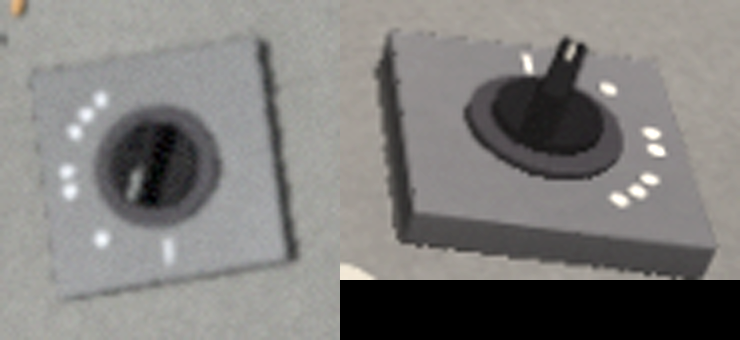

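The crop confirms it. Long tags are at crop (177,150) and (581,158), and the four others are round. On the tally, the dash is at (168,250), two-dot at (68,181), and the pointer is at about (135,185), between the dash and one dot.

```bash
python3 - <<'E'
from h import *
c=cap('top'); 
q=lambda p,s,o:((p[0]+.5)/s-.5+o[0],(p[1]+.5)/s-.5+o[1])
for n,p in dict(A=(177,150),B=(581,158),s1=(373,177),s2=(178,358),s3=(362,382),s4=(571,371)).items():
    u=q(p,6,(225,210)); print(n,onplane(c,*u,114).round(1))
def ang(p1,p2,z):
    a,b=[onplane(c,*q(p,6,(225,210)),z) for p in(p1,p2)]; return np.degrees(np.arctan2(*(b-a)[::-1])).round(1),((a+b)/2).round(1)
print('tagA',ang((142,227),(227,100),60));print('tagB',ang((549,240),(602,105),60))
T=lambda p,z:onplane(c,*q(p,4,(105,215)),z)
cs=[T(p,24) for p in((32,72),(258,38),(292,258),(62,297))]
print('plate',np.mean(cs,0).round(1),[x.round(1) for x in cs])
m=np.mean(cs,0)
for n,p in dict(dash=(168,250),one=(101,239),two=(68,181),three=(88,115)).items():
    d=T(p,24)-m; print(n,d.round(1),np.degrees(np.arctan2(d[1],d[0])).round(1))
d=T((133,188),68)-m; print('ptr',d.round(1),np.degrees(np.arctan2(d[1],d[0])).round(1))
print('bin',[onplane(c,u,v,45).round(1) for u,v in((394,232),(449,235),(443,316),(389,309))])
b=[onplane(c,*q(p,6,(225,210)),12).round(1) for p in((50,50),(690,42),(705,515),(45,522))];print('board',b)
E
```

```text
A [557.1  55.3]
B [ 552.4 -111.2]
s1 [545.3 -25.3]
s2 [471.9  55. ]
s3 [461.5 -20. ]
s4 [ 465.2 -105.3]
tagA (np.float64(-33.9), array([557.2,  54.2]))
tagB (np.float64(-22.4), array([ 551.9, -113.3]))
plate [513.6 342.8] [array([575.5, 428.2]), array([596.6, 282.3]), array([452.6, 257.1]), array([429.7, 403.4])]
dash [-54.8  -5.9] -173.9
one [-47.2  37.2] 141.7
two [-9.5 59.7] 99.0
three [33.3 48.4] 55.4
ptr [-17.2   6.7] 158.6
bin [array([ 568.4, -306.1]), array([ 559.5, -448. ]), array([ 353.5, -420.7]), array([ 371.6, -285. ])]
board [array([613.4, 115.8]), array([ 614.7, -169.4]), array([ 406.4, -170.5]), array([406.2, 117. ])]
```

```bash
cat >> h.py <<'E'
from scipy.spatial.transform import Rotation as Ro
def to(x,y,z,yaw=None,ref=None):
    s=manip.get_state(); p=s['tcp_pos']; o=s['orientation']
    R=Ro.from_euler('xyz',o,degrees=True).as_matrix()
    d=R.T@(np.array([x,y,z])-p)/10
    sp=0 if yaw is None else -((yaw-o[2]+180)%360-180)
    print('t',round(s['time_s'],2),'pos',p.round(1),'rpy',o.round(1),'F',s['force'].round(1),'w',round(s['width'],1),'-> inc',d.round(2),'spin',round(sp,1))
E
python3 -c "
from h import *
to(552.4,-111.2,192)"
```

```text
t 0.15 pos [ 122.5 -535.7  191.4] rpy [-179.9   -0.    12.9] F [0.1 0.3 0.9] w 85.2 -> inc [ 51.37 -31.8    0.  ] spin 0
```

Emit:
play_rows --increments '[[[3,-1.9,0],0],[[6.4,-4,0],0],[[9.8,-6,0],0],[[13,-8,0],0],[[16.4,-10,0],0],[[19.6,-12.1,0],0],[[22.8,-14.1,0],0],[[26,-16.1,0],0]]' --gripper 50 --newtons 25

```text
time_s: 0.82
tcp_pos: [341.0, -319.6, 192.1]
orientation: [-180.0, 0.0, 12.9]
force: [-0.5, -1.2, 0.2]
width: 42.5
```

Emit:
play_rows --increments '[[[3.4,-2,0],0],[[6.8,-4.1,0],0],[[10,-6.2,0],0],[[13.4,-8.3,0],0],[[16.8,-10.4,0],0],[[20,-12.4,0],0],[[23,-14.3,0],0],[[25.4,-15.7,0],0]]'

```text
time_s: 1.48
tcp_pos: [554.1, -109.0, 191.7]
orientation: [-179.9, 0.0, 13.0]
force: [-1.1, -0.1, -0.1]
width: 42.5
```

```bash
python3 -c "
from h import *
to(552.4,-111.2,192)
c=cap('wrist','w1.png'); to(552.4,-111.2,192)
print(proj(c,[552.4,-111.2,114]),proj(c,[545.3,-25.3,114]))"
```

```text
t 1.48 pos [ 554.1 -109.   191.7] rpy [-179.9    0.    13. ] F [-1.1 -0.1 -0.1] w 42.5 -> inc [-0.21  0.18 -0.03] spin 0
t 1.53 pos [ 556.9 -105.7  191.1] rpy [-179.8   -0.2   13.2] F [ 1.5  2.2 -0.2] w 42.9 -> inc [-0.56  0.43 -0.09] spin 0
[284.58931798 214.02063299] [169.9723855  198.11876439]
```

View pics/w1.png

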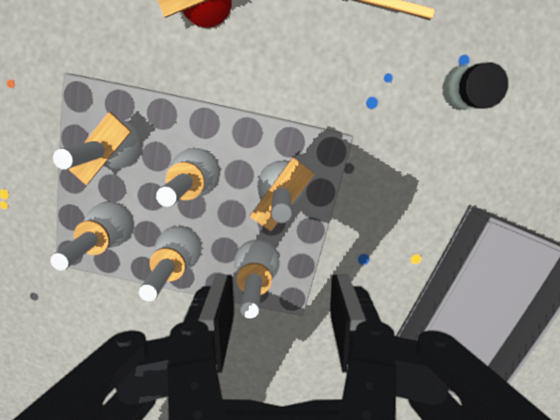

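The stem top is at (282,213) against a predicted (284.6,214), so the estimate holds. I'll settle the arm, then descend.

Emit:
play_rows --increments '[[[0,0,0],0],[[0,0,0],0],[[0,0,0],0],[[0,0,0],0]]'

```text
time_s: 1.87
tcp_pos: [552.0, -112.7, 192.4]
orientation: [180.0, 0.0, 12.8]
force: [0.1, 0.6, 0.4]
width: 42.8
```

```bash
python3 -c "
from h import *
c=cap('wrist')
im=c['color'][180:240,250:320].astype(int)
to(552,-111,78)
print(proj(c,[552.4,-111.2,114]))
g=c['color'][150:280,230:340].min(2); 
hsv=cv2.cvtColor(c['color'],cv2.COLOR_RGB2HSV)
m=((hsv[:,:,1]<30)&(hsv[:,:,2]>140)).astype(np.uint8)
n,l,s,ce=cv2.connectedComponentsWithStats(m)
for i in range(1,n):
  if 60<s[i,4]<1500: print(ce[i].round(1),s[i], onplane(c,*ce[i],114).round(1))
"
```

```text
t 1.92 pos [ 552.1 -112.7  192.5] rpy [180.   -0.   12.8] F [ 0.6 -0.5  0. ] w 42.8 -> inc [ 0.03 -0.17 11.45] spin 0
[280.18217272 210.11515068]
[276.6 208.7] [268 200  18  18 263] [ 552.9 -108.3]
[246.2 306.7] [238 299  18  17 222] [ 465.1 -102.1]
[404.6 410.2] [396 397  25  23 375] [ 384.3 -270.8]
[154.6 410.2] [143 398  23  22 201] [331.1 -37.8]
```

Emit:
play_rows --increments '[[[0,-0.3,1],0],[[0.1,-0.3,3.5],0],[[0.1,-0.3,6],0],[[0.1,-0.3,8.5],0],[[0.1,-0.3,10.3],0],[[0.1,-0.3,11.4],0],[[0.1,-0.3,11.4],0],[[0.1,-0.3,11.4],0]]'

```text
time_s: 2.58
tcp_pos: [552.7, -108.6, 78.0]
orientation: [-180.0, 0.0, 12.8]
force: [1.2, -0.1, 1.6]
width: 42.7
```

Emit:
play_rows --increments '[[[0,0,0],0],[[0,0,0],0],[[0,0,0],0],[[0,0,0],0],[[0,0,0],0],[[0,0,0],0],[[0,0,0],0],[[0,0,0],0]]' --gripper 0

```text
time_s: 3.25
tcp_pos: [553.1, -108.5, 78.3]
orientation: [180.0, 0.0, 12.9]
force: [-0.4, 0.5, 0.6]
width: 0.1
```

```bash
python3 -c "
from h import *
cap('wrist','w2.png'); to(552,-111,78)"
```

```text
t 3.3 pos [ 553.1 -108.5   78.3] rpy [180.    0.   12.9] F [ 0.4 -0.1 -0.7] w 0.3 -> inc [-0.16  0.22  0.03] spin 0
```

View pics/w2.png

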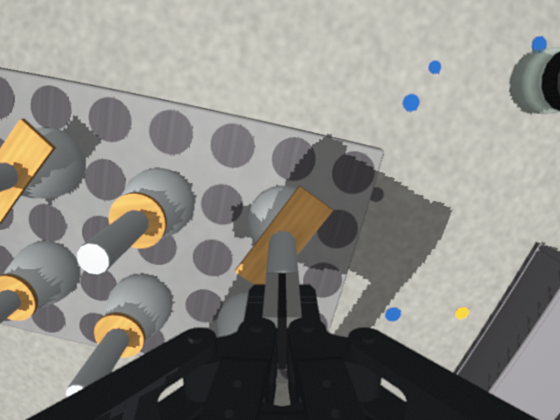

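```bash
python3 - <<'E'
from h import *
c=cap('wrist'); p=manip.get_state()['tcp_pos']
print('tcp proj',proj(c,p),'grasp',proj(c,p+[0,0,18.7]),'stemtop',proj(c,[552.6,-109.5,114]),'tag',proj(c,[552.6,-109.5,60]))
print('s1 top',proj(c,[545.3,-25.3,114]),'cam',-np.array(c['R']).T@np.array(c['t']))
im=c['color'][:,:,::-1][170:390,170:400]
cv2.imwrite('pics/w3.png',cv2.convertScaleAbs(cv2.resize(im,None,fx=2.5,fy=2.5,interpolation=cv2.INTER_CUBIC),alpha=2))
E
```

```text
tcp proj [282.00685173 253.29825904] grasp [281.9967934  268.50964426] stemtop [284.06638918 286.5336118 ] tag [283.60287338 241.9137547 ]
s1 top [ 98.57515555 261.97684082] cam [630.50629595 -90.76300989 259.52772374]
```

View pics/w3.png

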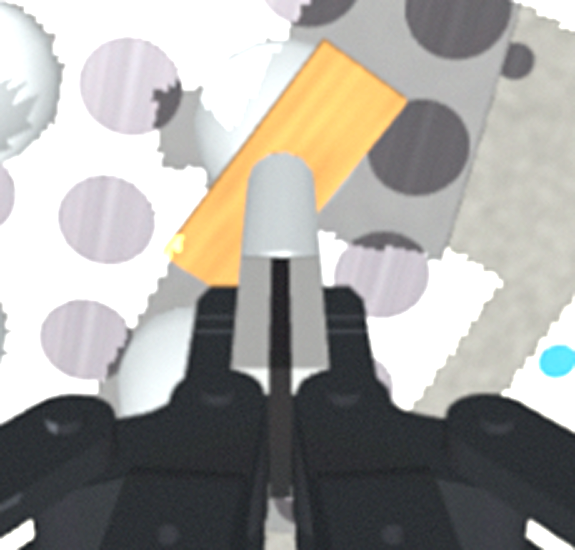

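```bash
python3 - <<'E'
from h import *
c=cap('wrist'); 
for dx in(0,11):
  for z in(78,90,100,110,120,130): print(dx,z,proj(c,[553.1+dx*.975,-108.5+dx*.22,z]).round(1))
c=cap('scene'); u=proj(c,[553,-109,114]);print('stemtop',u,'tcp',proj(c,[553,-108.5,78]))
x,y=int(u[0])-50,int(u[1])-50
print(x,y)
im=c['color'][:,:,::-1][y:y+90,x:x+100]
cv2.imwrite('pics/s2.png',cv2.convertScaleAbs(cv2.resize(im,None,fx=6,fy=6,interpolation=cv2.INTER_CUBIC),alpha=1.8))
E
```

```text
0 78 [282.1 253. ]
0 90 [282.1 262.5]
0 100 [282.2 271.2]
0 110 [282.2 280.9]
0 120 [282.2 291.8]
0 130 [282.2 304.1]
11 78 [282.2 234.1]
11 90 [282.2 242.5]
11 100 [282.2 250.4]
11 110 [282.2 259.2]
11 120 [282.2 269. ]
11 130 [282.2 280.1]
stemtop [244.7975563  183.37257877] tcp [245.5386426  197.30486234]
194 133
```

View pics/s2.png

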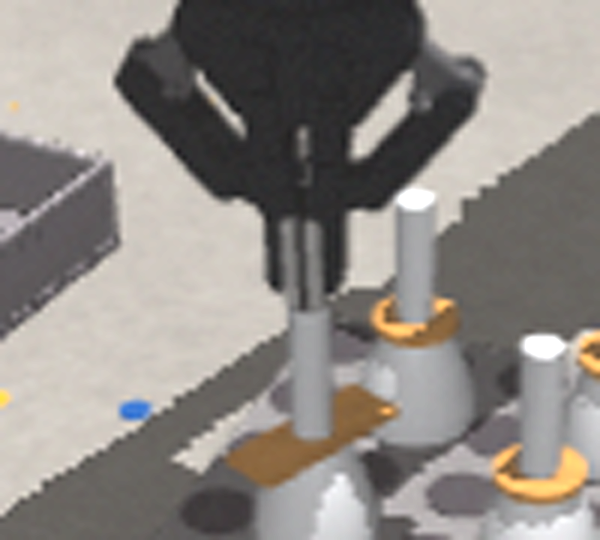

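The scene crop shows the real fingertips resting just above the stem top, at z≈116–120. That is about 40 mm higher than the reported TCP, although lateral alignment is good. The blank is untouched. I'll open, go down about 36 mm more while watching the force, and grip.

Emit:
play_rows --increments '[[[0,0,0],0],[[0,0,0],0],[[0,0,0],0],[[0,0,0],0],[[0,0,0],0],[[0,0,0],0]]' --gripper 50

```text
time_s: 3.95
tcp_pos: [553.1, -108.5, 78.3]
orientation: [180.0, -0.0, 12.9]
force: [-0.1, 0.8, 0.7]
width: 42.9
```

Emit:
play_rows --increments '[[[0,0,0.6],0],[[0,0,1.2],0],[[0,0,1.8],0],[[0,0,2.4],0],[[0,0,3.0],0],[[0,0,3.6],0],[[0,0,3.6],0],[[0,0,3.6],0]]'

```text
time_s: 4.62
tcp_pos: [552.7, -108.4, 41.6]
orientation: [-180.0, 0.1, 12.9]
force: [-0.3, -0.3, 0.1]
width: 42.4
```

Emit:
play_rows --increments '[[[0,0,0],0],[[0,0,0],0],[[0,0,0],0],[[0,0,0],0],[[0,0,0],0],[[0,0,0],0],[[0,0,0],0]]' --gripper 0

```text
time_s: 5.2
tcp_pos: [553.6, -108.6, 42.9]
orientation: [180.0, -0.1, 12.9]
force: [-0.1, -0.4, 2.6]
width: 15.4
```

Emit:
play_rows --increments '[[[0,0,-0.5],0],[[0,0,-1.5],0],[[0,0,-3.5],0],[[0,0,-6],0],[[0,0,-8.5],0],[[0,0,-11],0],[[0,0,-13],0],[[0,0,-13],0]]'

```text
time_s: 5.87
tcp_pos: [555.7, -109.2, 178.8]
orientation: [179.7, -0.5, 12.9]
force: [0.7, 0.7, 1.5]
width: 15.1
```

```bash
python3 - <<'E'
from h import *
c=cap('scene','s3.png')
im=c['color'][:,:,::-1][100:290,90:400]
cv2.imwrite('pics/s3c.png',cv2.convertScaleAbs(cv2.resize(im,None,fx=2.5,fy=2.5,interpolation=cv2.INTER_CUBIC),alpha=1.6))
s=manip.get_state();print(s['width'],s['tcp_pos'])
# bin corners from top, local fit
t=cap('top'); im=t['color'][:,:,::-1][225:325,380:460]
cv2.imwrite('pics/bin.png',cv2.convertScaleAbs(cv2.resize(im,None,fx=6,fy=6,interpolation=cv2.INTER_CUBIC),alpha=1.8))
E
```

```text
15.222577554025364 [ 554.68047926 -108.93419183  175.87429812]
```

View pics/s3c.png

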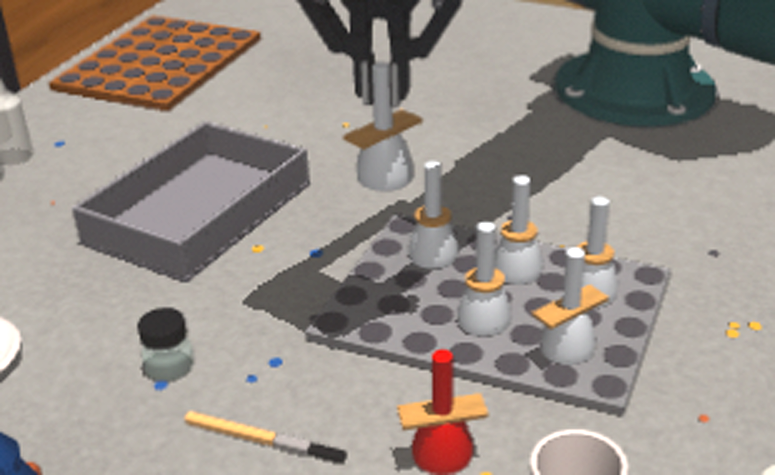

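View pics/bin.png

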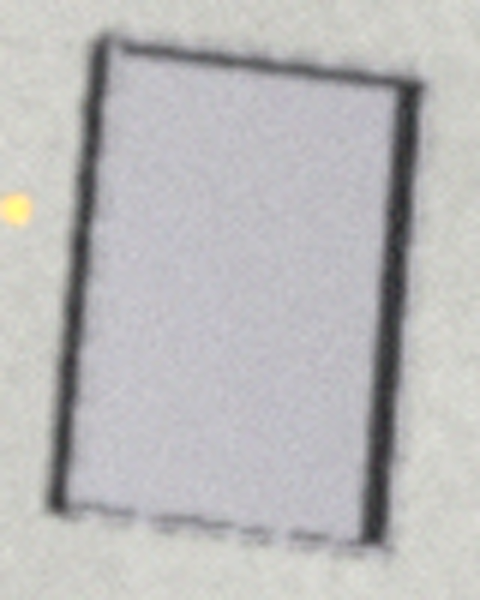

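The blank is held upright and the neighbours are intact. The bin's rim corners in the crop are (98,38), (420,82), (385,548) and (50,510).

```bash
python3 - <<'E'
from h import *
c=cap('top'); q=lambda p:((p[0]+.5)/6-.5+380,(p[1]+.5)/6-.5+225)
P=[onplane(c,*q(p),45) for p in((98,38),(420,82),(385,548),(50,510))]
m=np.mean(P,0); ax=(P[0]+P[1]-P[2]-P[3]); ax/=np.linalg.norm(ax)
print([p.round(1) for p in P],m,np.degrees(np.arctan2(ax[1],ax[0])))
for s in(50,-50):
    t=m+s*ax; print(s,t.round(1)); to(*t,173)
E
```

```text
[array([ 571.2, -311.1]), array([ 551.1, -449. ]), array([ 353.7, -422.6]), array([ 370.2, -282.1])] [ 461.54159767 -366.23107244] -7.9225332585581425
50 [ 511.1 -373.1]
t 6.02 pos [ 552.5 -108.3  171.4] rpy [-1.80e+02  1.00e-01  1.29e+01] F [ 0.6  0.6 -0.6] w 15.1 -> inc [-9.95 24.89 -0.16] spin 0
-50 [ 412.  -359.3]
t 6.02 pos [ 552.5 -108.3  171.4] rpy [-1.80e+02  1.00e-01  1.29e+01] F [ 0.6  0.6 -0.6] w 15.1 -> inc [-19.3   21.34  -0.14] spin 0
```

Emit:
play_rows --increments '[[[-0.8,0.9,0],0],[[-2.8,3.1,0],0],[[-5,5.5,0],0],[[-7.4,8.2,0],0],[[-9.8,10.8,0],0],[[-12.2,13.5,0],0],[[-14.6,16.1,0],0],[[-16.6,18.4,0],0]]'

```text
time_s: 6.68
tcp_pos: [429.2, -326.4, 170.1]
orientation: [-179.8, 0.2, 12.8]
force: [0.4, -0.3, -1.8]
width: 15.1
```

Emit:
play_rows --increments '[[[-1.5,1.7,0],0],[[-2.4,2.6,0],0],[[-2.7,2.9,0],0],[[-2.7,2.9,0],0],[[-2.7,2.9,0],0],[[-2.7,2.9,0],0]]'

```text
time_s: 7.18
tcp_pos: [413.1, -357.9, 172.1]
orientation: [-180.0, -0.0, 13.0]
force: [-0.1, 0.9, -1.1]
width: 14.9
```

```bash
python3 -c "
from h import *
to(412,-359.3,38)"
```

```text
t 7.18 pos [ 413.1 -357.9  172.1] rpy [-180.   -0.   13.] F [-0.1  0.9 -1.1] w 14.9 -> inc [-0.14  0.13 13.41] spin 0
```

Emit:
play_rows --increments '[[[0,0,1],0],[[0,0,3.5],0],[[0,0,6],0],[[0,0,8.5],0],[[0,0,10.5],0],[[0,0,11.8],0],[[0,0,12.4],0],[[0,0,12.4],0]]'

```text
time_s: 7.85
tcp_pos: [411.7, -357.2, 45.9]
orientation: [-179.8, 0.1, 13.0]
force: [-0.5, 0.3, -1.6]
width: 15.1
```

Emit:
play_rows --increments '[[[0,0,0.1],0],[[0,0,0.2],0],[[0,0,0.3],0],[[0,0,0.4],0],[[0,0,0.5],0],[[0,0,0.6],0],[[0,0,0.6],0],[[0,0,0.6],0]]'

```text
time_s: 8.52
tcp_pos: [412.4, -359.2, 42.3]
orientation: [180.0, 0.0, 12.9]
force: [-0.2, -0.3, 0.5]
width: 15.3
```

```bash
python3 -c "
from h import *
to(412,-359.3,38)"
```

```text
t 8.52 pos [ 412.4 -359.2   42.3] rpy [180.    0.   12.9] F [-0.2 -0.3  0.5] w 15.3 -> inc [-0.04  0.01  0.43] spin 0
```

Emit:
play_rows --increments '[[[0,0,0.1],0],[[0,0,0.2],0],[[0,0,0.3],0],[[0,0,0.4],0],[[0,0,0.5],0],[[0,0,0.5],0],[[0,0,0.5],0]]'

```text
time_s: 9.1
tcp_pos: [412.4, -359.1, 37.2]
orientation: [-180.0, 0.0, 12.9]
force: [0.7, 0.8, -2.2]
width: 15.2
```

Emit:
play_rows --increments '[[[0,0,0.05],0],[[0,0,0.1],0],[[0,0,0.1],0],[[0,0,0.1],0]]'

```text
time_s: 9.43
tcp_pos: [412.4, -359.1, 36.3]
orientation: [180.0, 0.0, 12.9]
force: [0.2, 1.0, -1.3]
width: 14.8
```

Emit:
play_rows --increments '[[[0,0,0.05],0],[[0,0,0.1],0],[[0,0,0.1],0],[[0,0,0.1],0]]'

```text
time_s: 9.77
tcp_pos: [412.6, -359.3, 35.9]
orientation: [180.0, -0.0, 12.9]
force: [-1.2, 1.9, 4.0]
width: 15.4
```

```bash
python3 -c "
from h import *
to(412,-359.3,35)
c=cap('scene')
to(412,-359.3,35)"
```

```text
t 9.77 pos [ 412.6 -359.3   35.9] rpy [180.   -0.   12.9] F [-1.2  1.9  4. ] w 15.4 -> inc [-0.05 -0.01  0.09] spin 0
t 9.82 pos [ 412.6 -359.3   36. ] rpy [180.   -0.   12.9] F [-0.1  1.1  4. ] w 14.9 -> inc [-0.06 -0.01  0.1 ] spin 0
```

Contact shows +4 N at z≈36, where I expected it. Now release, with only a modest opening.

Emit:
play_rows --increments '[[[0,0,0],0],[[0,0,0],0],[[0,0,0],0],[[0,0,0],0],[[0,0,0],0],[[0,0,0],0]]' --gripper 50

```text
time_s: 10.32
tcp_pos: [412.4, -359.1, 35.2]
orientation: [-180.0, 0.0, 12.9]
force: [-0.1, -0.1, 0.0]
width: 42.9
```

Emit:
play_rows --increments '[[[0,0,-1],0],[[0,0,-2.5],0],[[0,0,-5],0],[[0,0,-7.5],0],[[0,0,-10],0],[[0,0,-12.5],0],[[0,0,-14],0],[[0,0,-14],0]]'

```text
time_s: 10.98
tcp_pos: [414.2, -361.0, 181.3]
orientation: [179.5, -0.3, 12.9]
force: [0.3, -0.8, -0.2]
width: 43.0
```

```bash
python3 -c "
from h import *
to(557,56.5,175)
c=cap('top')
im=c['color']; hsv=cv2.cvtColor(im,cv2.COLOR_RGB2HSV)
m=((hsv[:,:,1]<35)&(hsv[:,:,2]>190)).astype(np.uint8); m[:,:225]=0;m[:,452:]=0;m[:205]=0
n,l,s,ce=cv2.connectedComponentsWithStats(m)
for i in range(1,n):
  if s[i,4]>5: print(ce[i].round(1),s[i,4],onplane(c,*ce[i],114).round(1),onplane(c,*ce[i],107).round(1))
"
```

```text
t 10.98 pos [ 414.2 -361.   181.3] rpy [179.5  -0.3  12.9] F [ 0.3 -0.8 -0.2] w 43.0 -> inc [ 23.23 -37.52   0.41] spin 0
```

Emit:
play_rows --increments '[[[1.5,-2.4,0],0],[[3.4,-5.5,0],0],[[5.4,-8.7,0],0],[[7.4,-12,0],0],[[9.4,-15.2,0],0],[[11.4,-18.4,0],0],[[13.4,-21.6,0],0],[[15.2,-24.5,0],0]]'

```text
time_s: 11.7
tcp_pos: [505.3, -83.9, 173.4]
orientation: [-179.9, 0.1, 12.9]
force: [1.3, -0.2, 1.5]
width: 43.0
```

Emit:
play_rows --increments '[[[2,-3.2,0],0],[[4,-6.4,0],0],[[5.8,-9.4,0],0],[[7.2,-11.8,0],0],[[8,-13,0],0],[[8,-13,0],0],[[8,-13,0],0],[[8,-13,0],0]]'

```text
time_s: 12.37
tcp_pos: [554.5, 56.8, 174.5]
orientation: [180.0, 0.1, 12.8]
force: [-0.0, 0.1, 0.0]
width: 42.7
```

```bash
python3 -c "
from h import *
c=cap('wrist','w4.png'); to(557.1,56,175)
hsv=cv2.cvtColor(c['color'],cv2.COLOR_RGB2HSV)
print(proj(c,[557.1,56,114]))
for th in (120,80):
  m=((hsv[:,:,1]<40)&(hsv[:,:,2]>th)).astype(np.uint8)
  u=proj(c,[557.1,56,114]).astype(int); x,y=u-30
  g=c['color'][y:y+60,x:x+60]
cv2.imwrite('pics/w4c.png',cv2.convertScaleAbs(cv2.resize(c['color'][140:300,180:400,::-1],None,fx=3.5,fy=3.5),alpha=1.5))
"
```

```text
t 12.42 pos [554.6  56.6 174.9] rpy [1.80e+02 1.00e-01 1.28e+01] F [-0.3 -0.2  0.4] w 42.9 -> inc [ 0.23  0.12 -0.01] spin 0
[284.01334262 215.10619755]
```

View pics/w4c.png

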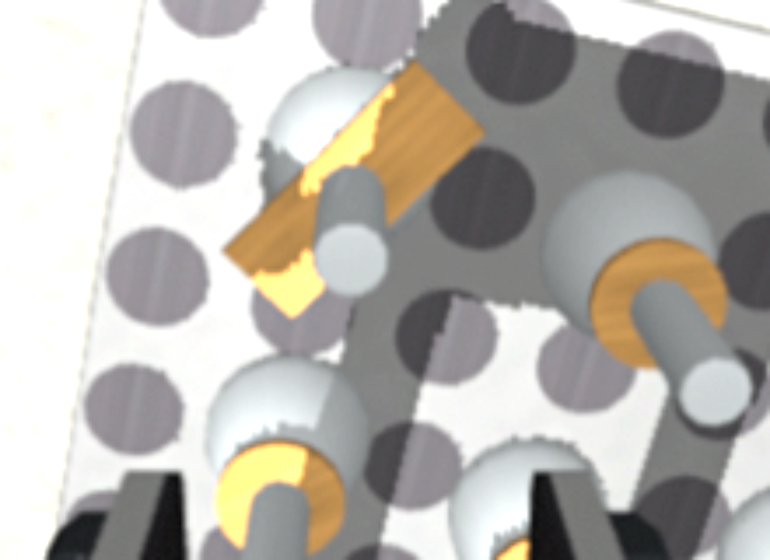

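Stem A's top is at (280.6,214) against a predicted (284,215), which puts it near (557.5,57.5). I'll correct by +3 mm along tool x and descend.

Emit:
play_rows --increments '[[[0.3,0,0],0],[[0.3,0,1.5],0],[[0.3,0,3.5],0],[[0.3,0,5],0],[[0.3,0,6.5],0],[[0.3,0,8],0],[[0.3,0,8.6],0],[[0.3,0,9.2],0]]'

```text
time_s: 13.08
tcp_pos: [557.6, 57.9, 82.6]
orientation: [180.0, 0.1, 12.8]
force: [0.2, 0.9, 0.3]
width: 42.6
```

Emit:
play_rows --increments '[[[0,0,0.6],0],[[0,0,1.2],0],[[0,0,1.8],0],[[0,0,2.4],0],[[0,0,3.0],0],[[0,0,3.6],0],[[0,0,4.0],0],[[0,0,4.0],0]]'

```text
time_s: 13.75
tcp_pos: [557.0, 58.9, 41.9]
orientation: [-180.0, 0.1, 12.9]
force: [-0.8, -0.4, -1.5]
width: 42.9
```

Emit:
play_rows --increments '[[[0,0,0],0],[[0,0,0],0],[[0,0,0],0],[[0,0,0],0],[[0,0,0],0],[[0,0,0],0],[[0,0,0],0]]' --gripper 0

```text
time_s: 14.33
tcp_pos: [558.3, 58.8, 43.7]
orientation: [180.0, -0.1, 12.9]
force: [0.1, -0.3, 0.8]
width: 14.9
```

Emit:
play_rows --increments '[[[0,0,-0.5],0],[[0,0,-1.5],0],[[0,0,-3.5],0],[[0,0,-6.5],0],[[0,0,-9.5],0],[[0,0,-12],0],[[0,0,-14],0],[[0,0,-14],0]]'

```text
time_s: 15.0
tcp_pos: [560.9, 58.8, 190.4]
orientation: [179.8, -0.7, 12.9]
force: [0.4, -0.1, 1.0]
width: 15.2
```

Emit:
play_rows --increments '[[[0,0,0],0],[[0,0,0],0],[[0,0,0],0]]'

```text
time_s: 15.25
tcp_pos: [556.8, 58.8, 181.2]
orientation: [-180.0, 0.2, 12.9]
force: [-0.6, -0.1, -0.4]
width: 15.0
```

```bash
python3 -c "
from h import *
to(511.1,-373.1,185)"
```

```text
t 15.25 pos [556.8  58.8 181.2] rpy [-180.     0.2   12.9] F [-0.6 -0.1 -0.4] w 15.0 -> inc [-14.08  41.09  -0.36] spin 0
```

Emit:
play_rows --increments '[[[-0.3,1,0],0],[[-1.1,3.2,0],0],[[-2.1,6.2,0],0],[[-3.2,9.4,0],0],[[-4.4,12.8,0],0],[[-5.6,16.3,0],0],[[-6.8,19.8,0],0],[[-8,23.3,0],0]]'

```text
time_s: 15.92
tcp_pos: [530.5, -188.3, 182.0]
orientation: [-179.9, 0.1, 12.9]
force: [1.0, 0.3, 0.1]
width: 15.0
```

Emit:
play_rows --increments '[[[-1.2,3.5,0],0],[[-2.4,7,0],0],[[-3.6,10.5,0],0],[[-4.7,13.7,0],0],[[-5.6,16.3,0],0],[[-6.1,17.8,0],0],[[-6.1,17.8,0],0],[[-6.1,17.8,0],0]]'

```text
time_s: 16.58
tcp_pos: [511.4, -373.4, 182.0]
orientation: [-179.9, 0.1, 12.8]
force: [-0.5, 0.6, 0.8]
width: 15.2
```

Emit:
play_rows --increments '[[[0,0,0],0],[[0,0,1],0],[[0,0,3],0],[[0,0,5.5],0],[[0,0,7.5],0],[[0,0,8.5],0],[[0,0,8.5],0],[[0,0,8.5],0]]'

```text
time_s: 17.25
tcp_pos: [512.2, -372.3, 98.1]
orientation: [-180.0, 0.0, 12.9]
force: [-0.3, -0.3, 0.5]
width: 15.5
```

```bash
python3 -c "
from h import *
to(511.1,-373.1,36.5)"
```

```text
t 17.25 pos [ 512.2 -372.3   98.1] rpy [-180.     0.    12.9] F [-0.3 -0.3  0.5] w 15.5 -> inc [-0.12  0.06  6.16] spin 0
```

Emit:
play_rows --increments '[[[0,0,1],0],[[0,0,2.5],0],[[0,0,4],0],[[0,0,4.8],0],[[0,0,5.2],0],[[0,0,5.5],0],[[0,0,5.5],0],[[0,0,5.5],0]]'

```text
time_s: 17.92
tcp_pos: [512.6, -373.7, 44.3]
orientation: [179.9, -0.1, 12.9]
force: [0.6, 0.3, -0.9]
width: 15.0
```

Emit:
play_rows --increments '[[[0,0,0.1],0],[[0,0,0.2],0],[[0,0,0.3],0],[[0,0,0.4],0],[[0,0,0.4],0],[[0,0,0.4],0]]'

```text
time_s: 18.42
tcp_pos: [512.0, -373.2, 39.2]
orientation: [-180.0, 0.0, 12.9]
force: [0.7, 0.4, -0.8]
width: 15.1
```

```bash
python3 -c "
from h import *
to(511.1,-373.1,36.5)"
```

```text
t 18.42 pos [ 512.  -373.2   39.2] rpy [-180.     0.    12.9] F [ 0.7  0.4 -0.8] w 15.1 -> inc [-0.09 -0.03  0.27] spin 0
```

Emit:
play_rows --increments '[[[0,0,0.1],0],[[0,0,0.15],0],[[0,0,0.2],0],[[0,0,0.2],0],[[0,0,0.2],0]]'

```text
time_s: 18.83
tcp_pos: [512.0, -373.2, 37.2]
orientation: [-180.0, 0.0, 12.9]
force: [0.7, -0.1, -0.2]
width: 15.0
```

Emit:
play_rows --increments '[[[0,0,0.05],0],[[0,0,0.1],0],[[0,0,0.1],0],[[0,0,0.1],0]]'

```text
time_s: 19.17
tcp_pos: [512.2, -373.4, 36.7]
orientation: [180.0, -0.0, 12.9]
force: [-1.0, 0.0, 2.3]
width: 15.3
```

Emit:
play_rows --increments '[[[0,0,0.05],0],[[0,0,0.05],0],[[0,0,0.05],0]]'

```text
time_s: 19.42
tcp_pos: [512.3, -373.4, 36.8]
orientation: [180.0, -0.0, 12.9]
force: [-1.6, 1.1, 5.2]
width: 15.1
```

Emit:
play_rows --increments '[[[0,0,0],0],[[0,0,0],0],[[0,0,0],0],[[0,0,0],0],[[0,0,0],0],[[0,0,0],0]]' --gripper 50

```text
time_s: 19.92
tcp_pos: [512.0, -373.2, 35.5]
orientation: [-180.0, 0.0, 12.9]
force: [0.3, 1.4, -0.5]
width: 43.0
```

Emit:
play_rows --increments '[[[0,0,-1],0],[[0,0,-2.5],0],[[0,0,-5],0],[[0,0,-7.5],0],[[0,0,-10],0],[[0,0,-12.5],0],[[0,0,-14],0],[[0,0,-14],0]]'

```text
time_s: 20.58
tcp_pos: [514.0, -374.9, 182.4]
orientation: [179.5, -0.4, 12.9]
force: [-0.0, 0.3, 1.5]
width: 42.7
```

```bash
python3 -c "
from h import *
cap('top','t3.png')
to(513.6,342.8,190,158)"
```

```text
t 20.63 pos [ 513.2 -374.2  179.4] rpy [179.7  -0.2  12.9] F [-0.2 -0.3 -0.7] w 42.6 -> inc [ 16.03 -69.89  -1.37] spin -145.1
```

Emit:
play_rows --increments '[[[0.4,-1.8,0],0],[[1.2,-5.2,0],0],[[2.1,-9,0],0],[[2.9,-12.8,0],0],[[3.8,-16.6,0],0],[[4.7,-20.4,0],0],[[5.5,-24.2,0],0],[[6.4,-28,0],0]]'

```text
time_s: 21.3
tcp_pos: [510.6, -84.0, 173.8]
orientation: [-179.9, 0.2, 12.9]
force: [1.5, -0.3, 0.8]
width: 42.6
```

Emit:
play_rows --increments '[[[0.9,-3.8,0],0],[[1.7,-7.6,0],0],[[2.6,-11.4,0],0],[[3.5,-15.2,0],0],[[4.4,-19,0],0],[[5.2,-22.8,0],0],[[6.1,-26.6,0],0],[[6.9,-30,0],0]]'

```text
time_s: 21.97
tcp_pos: [510.9, 223.9, 173.7]
orientation: [180.0, 0.2, 12.9]
force: [1.0, -0.0, 0.7]
width: 42.5
```

Emit:
play_rows --increments '[[[0.9,-3.8,0],-5],[[1.7,-7,0],-12],[[2.4,-9.6,0],-19],[[2.7,-11.4,0],-26],[[2.7,-11.9,0],-33],[[2.7,-11.9,0],-40],[[2.7,-11.9,0],-47],[[2.7,-11.9,0],-54]]'

```text
time_s: 22.63
tcp_pos: [511.2, 343.7, 173.2]
orientation: [-179.9, 0.2, 67.3]
force: [-0.1, -0.0, 0.1]
width: 42.5
```

Emit:
play_rows --increments '[[[0,0,0],-7],[[0,0,0],-14],[[0,0,0],-21],[[0,0,0],-28],[[0,0,0],-35],[[0,0,0],-42],[[0,0,0],-49],[[0,0,0],-56]]'

```text
time_s: 23.3
tcp_pos: [511.3, 343.3, 173.4]
orientation: [-179.8, -0.0, 123.2]
force: [-0.1, 0.1, -0.4]
width: 42.6
```

Emit:
play_rows --increments '[[[0,0,0],-7],[[0,0,0],-14],[[0,0,0],-21],[[0,0,0],-28],[[0,0,0],-35],[[0,0,0],-35],[[0,0,0],-35]]'

```text
time_s: 23.88
tcp_pos: [511.5, 343.4, 174.0]
orientation: [-179.9, -0.1, 157.7]
force: [0.6, -1.1, -0.4]
width: 42.6
```

```bash
python3 -c "
from h import *
to(513.6,342.8,100,158)
w=cap('wrist'); print(proj(w,[513.6,342.8,68]))
im=w['color'][60:420,60:500,::-1]
t=cv2.imread('pics/t3.png')[215:325,380:460]
o=np.zeros((540,800,3),np.uint8); o[:440,:538]=cv2.resize(im,(538,440)); o[:360,538:]=cv2.resize(t,(262,360),interpolation=cv2.INTER_CUBIC)
cv2.imwrite('pics/m.png',cv2.convertScaleAbs(o,alpha=1.6))
"
```

```text
t 23.88 pos [511.5 343.4 174. ] rpy [-1.799e+02 -1.000e-01  1.577e+02] F [ 0.6 -1.1 -0.4] w 42.6 -> inc [-0.23  0.04  7.4 ] spin -0.3
[282.70405453 206.56309795]
```

View pics/m.png

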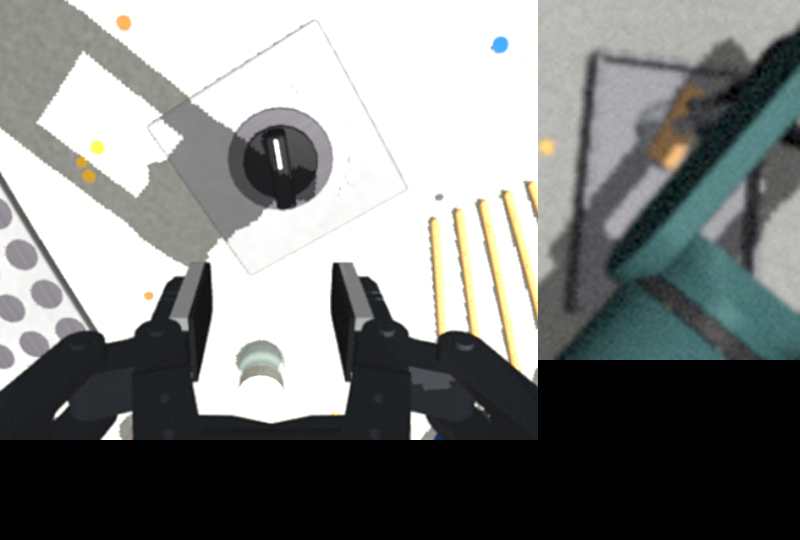

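```bash
python3 - <<'E'
from h import *
w=cap('wrist'); s=538/440; q=lambda p:(p[0]/s+60,p[1]/s+60)
W=lambda p,z:onplane(w,*q(p),z)
P=[W(p,24) for p in((318,20),(407,187),(250,275),(150,127))]
print([p.round(1) for p in P],np.mean(P,0).round(1))
A=lambda d:np.degrees(np.arctan2(d[1],d[0])).round(1)
print('edges',[A(P[(i+1)%4]-P[i]) for i in range(4)],[np.linalg.norm(P[(i+1)%4]-P[i]).round(1) for i in range(4)])
print('disc',W((281,158),38).round(1))
# white line on bar
im=w['color']; x0,y0=q((250,125)); x1,y1=q((310,200)); g=im[int(y0):int(y1),int(x0):int(x1)].min(2)
print(g.max()); m=(g>np.percentile(g,90)*0+90)
cnts=cv2.connectedComponentsWithStats(m.astype(np.uint8))
for i in range(1,cnts[0]):
  if cnts[2][i,4]>8:
    yy,xx=np.nonzero(cnts[1]==i); pts=np.array([onplane(w,a+int(x0),b+int(y0),68) for a,b in zip(xx,yy)])
    c=pts.mean(0);u,sv,v=np.linalg.svd(pts-c);print(cnts[2][i],c.round(1),'ang',A(v[0]),'len',np.ptp((pts-c)@v[0]).round(1))
print('bar ends',W((274,128),68).round(1),W((284,190),68).round(1))
E
```

```text
[array([429.5, 412.3]), array([571.8, 434. ]), array([595.9, 289.2]), array([452.6, 268.2])] [512.5 350.9]
edges [np.float64(8.7), np.float64(-80.5), np.float64(-171.7), np.float64(99.1)] [np.float64(143.9), np.float64(146.8), np.float64(144.9), np.float64(146.0)]
disc [509.4 351.7]
248
[ 0  0 15 10 70] [477.5 345.5] ang 93.0 len 13.2
[35  0 14 10 60] [489.1 374.6] ang 42.6 len 12.6
[ 19  11   8  26 107] [498.8 352.6] ang -12.5 len 21.0
bar ends [482.2 357. ] [524.  347.3]
```

```bash
python3 -c "
from h import *
to(510.3,351.3,12,167.5)"
```

```text
t 23.98 pos [511.8 343.6 174.7] rpy [-1.799e+02 -1.000e-01  1.577e+02] F [-0.1 -0.4  0. ] w 42.6 -> inc [ 0.42  0.68 16.27] spin -9.8
```

Emit:
play_rows --increments '[[[0.4,0.7,0.5],-5],[[0.4,0.7,2.5],-10],[[0.4,0.7,5],-10],[[0.4,0.7,7],-10],[[0.4,0.7,8.5],-10],[[0.4,0.7,9],-10],[[0.4,0.7,9],-10],[[0.4,0.7,9],-10]]'

```text
time_s: 24.65
tcp_pos: [511.4, 351.9, 86.3]
orientation: [180.0, 0.0, 167.8]
force: [0.1, -0.4, 0.5]
width: 42.9
```

```bash
python3 - <<'E'
from h import *
w=cap('wrist'); to(510.3,351.3,12,167.5); im=w['color']
A=lambda d:np.degrees(np.arctan2(d[1],d[0])).round(1)
u=proj(w,[499,353,68]); print(u, im.shape); x0,y0=(u-[30,40]).astype(int)
g=im[y0:y0+80,x0:x0+60].min(2); m=(g>90).astype(np.uint8)
n,l,s,c=cv2.connectedComponentsWithStats(m)
for i in range(1,n):
  if s[i,4]>20:
    yy,xx=np.nonzero(l==i); pts=np.array([onplane(w,a+x0,b+y0,68) for a,b in zip(xx,yy)])
    k=pts.mean(0);_,sv,v=np.linalg.svd(pts-k);p=(pts-k)@v[0];q=(pts-k)@v[1];print(s[i],k.round(1),'ang',A(v[0]),'len',np.ptp(p).round(1),np.ptp(q).round(1))
E
```

```text
t 24.7 pos [511.9 352.2  87.2] rpy [1.799e+02 1.000e-01 1.678e+02] F [-0.3  0.   1. ] w 43.0 -> inc [ 0.15 -0.14  7.52] spin 0.3
[279.46486997 224.55192724] (420, 560, 3)
[ 20   0  40  14 224] [479.3 366.5] ang 66.9 len 23.1 7.5
[ 28  25   4  32 127] [498.8 352.5] ang -12.5 len 19.1 1.8
[47 71 13  9 54] [524.6 362.7] ang -72.3 len 8.8 4.6
```

Emit:
play_rows --increments '[[[0,-0.25,0.5],0],[[0,-0.25,2],0],[[0,-0.25,3.5],0],[[0,-0.25,4.5],0],[[0,-0.25,5],0],[[0,-0.25,5.5],0],[[0,-0.25,5.5],0],[[0,-0.25,5.5],0]]'

```text
time_s: 25.37
tcp_pos: [511.0, 349.5, 31.2]
orientation: [180.0, 0.0, 167.9]
force: [0.6, 0.1, 0.2]
width: 42.7
```

Emit:
play_rows --increments '[[[0,0,0.4],0],[[0,0,0.8],0],[[0,0,1.2],0],[[0,0,1.6],0],[[0,0,2.0],0],[[0,0,2.0],0],[[0,0,2.0],0]]'

```text
time_s: 25.95
tcp_pos: [510.3, 349.2, 10.1]
orientation: [-180.0, -0.0, 167.9]
force: [0.3, 0.2, -0.2]
width: 42.3
```

Emit:
play_rows --increments '[[[0,0,0],0],[[0,0,0],0],[[0,0,0],0],[[0,0,0],0],[[0,0,0],0],[[0,0,0],0],[[0,0,0],0]]' --gripper 0 --newtons 30

```text
time_s: 26.53
tcp_pos: [511.0, 350.0, 11.3]
orientation: [179.9, 0.0, 167.9]
force: [-0.9, 2.5, 2.4]
width: 13.2
```

```bash
python3 -c "
from h import *
s=manip.get_state();print(s['torque'],s['joint_positions']);to(511,349.8,12,167.5)"
```

```text
[ 0.4240622  -0.04724919  0.04949763] [ 2.91459985e+01  1.92258167e+01  8.26586973e+01  3.06471231e-02
  7.80321089e+01 -4.87496264e+01]
t 26.53 pos [511.  350.   11.3] rpy [179.9   0.  167.9] F [-0.9  2.5  2.4] w 13.2 -> inc [-0.01 -0.02 -0.07] spin 0.4
```

The bar is gripped, with small forces. The turn is 167.9° → 98.8°, so +69° spin.

Emit:
play_rows --increments '[[[0,0,0],2],[[0,0,0],6],[[0,0,0],10],[[0,0,0],14],[[0,0,0],18],[[0,0,0],22],[[0,0,0],26],[[0,0,0],30]]'

```text
time_s: 27.2
tcp_pos: [511.6, 351.3, 11.3]
orientation: [179.7, -0.0, 137.7]
force: [2.1, 6.8, -1.1]
width: 13.0
```

Emit:
play_rows --increments '[[[0,0,0],4],[[0,0,0],8],[[0,0,0],12],[[0,0,0],16],[[0,0,0],20],[[0,0,0],24],[[0,0,0],28],[[0,0,0],32]]'

```text
time_s: 27.87
tcp_pos: [512.9, 352.2, 11.3]
orientation: [179.6, -0.2, 105.7]
force: [4.6, 8.4, -3.6]
width: 13.5
```

Emit:
play_rows --increments '[[[0,0,0],3],[[0,0,0],6],[[0,0,0],7],[[0,0,0],7],[[0,0,0],7],[[0,0,0],7]]'

```text
time_s: 28.37
tcp_pos: [513.3, 352.3, 11.3]
orientation: [179.6, -0.3, 98.9]
force: [6.5, 7.0, -4.4]
width: 13.5
```

Emit:
play_rows --increments '[[[0,0,0],0],[[0,0,0],0],[[0,0,0],0],[[0,0,0],0],[[0,0,0],0],[[0,0,0],0]]' --gripper 50

```text
time_s: 28.87
tcp_pos: [510.5, 349.1, 10.7]
orientation: [-180.0, 0.0, 98.9]
force: [0.6, -0.0, -0.3]
width: 43.0
```

Emit:
play_rows --increments '[[[0,0,-1],0],[[0,0,-2.5],0],[[0,0,-4.5],0],[[0,0,-7],0],[[0,0,-9.5],0],[[0,0,-12],0],[[0,0,-14],0],[[0,0,-14],0]]'

```text
time_s: 29.53
tcp_pos: [513.3, 350.8, 158.2]
orientation: [179.4, -0.2, 98.9]
force: [-0.0, 0.8, 1.3]
width: 42.6
```

Emit:
play_rows --increments '[[[0,0,0],0],[[0,0,0],0],[[0,0,0],0],[[0,0,0],0]]'

```text
time_s: 29.87
tcp_pos: [509.7, 348.8, 148.7]
orientation: [-179.8, 0.1, 98.9]
force: [-1.2, -0.9, -0.5]
width: 43.1
```

```bash
cat > chk.py <<'E'
from h import *
w=cap('wrist'); to(510.3,351.3,150); im=w['color']
A=lambda d:np.degrees(np.arctan2(d[1],d[0])).round(1)
u=proj(w,[513,351,50]); 
x0,y0=np.maximum((u-[170,140]).astype(int),0)
g=im[y0:y0+280,x0:x0+340].min(2)
for th in(100,150,200):
  n,l,s,c=cv2.connectedComponentsWithStats((g>th).astype(np.uint8)); print(th)
  for i in range(1,n):
    if 15<s[i,4]<600:
      yy,xx=np.nonzero(l==i)
      def P(z):
        pts=np.array([onplane(w,a+x0,b+y0,z) for a,b in zip(xx,yy)]);k=pts.mean(0);v=np.linalg.svd(pts-k)[2];return k,v,np.ptp((pts-k)@v[0]),np.ptp((pts-k)@v[1])
      k,v,L,W=P(24);k2,v2,L2,W2=P(68);d=k-[512.7,351.5]
      if np.hypot(*d)<85: print(c[i].round(0),s[i,4],'z24',k.round(1),'dir',A(d),'r',np.hypot(*d).round(0),L.round(1),W.round(1),'| z68',k2.round(1),'ang',A(v2[0]),L2.round(1),W2.round(1))
E
python3 chk.py
```

```text
t 29.92 pos [509.9 348.9 148.9] rpy [-1.798e+02  1.000e-01  9.890e+01] F [1.  0.4 0.4] w 42.6 -> inc [ 0.23  0.08 -0.11] spin 0
100
[161.  97.] 48 z24 [500.3 379.8] dir 113.6 r 31.0 9.4 4.9 | z68 [499.9 386.8] ang -79.2 8.1 4.2
[170. 129.] 92 z24 [512.4 353.9] dir 96.1 r 2.0 22.3 2.6 | z68 [510.2 364.7] ang -80.9 19.1 2.2
150
[170. 128.] 76 z24 [512.3 355. ] dir 97.0 r 3.0 16.9 2.6 | z68 [510.1 365.5] ang -80.9 14.5 2.2
200
[162.  66.] 107 z24 [496.8 405.5] dir 106.4 r 56.0 9.4 9.2 | z68 [496.8 408.7] ang 22.4 8.0 7.9
[178.  66.] 108 z24 [510.  407.6] dir 92.7 r 56.0 9.5 8.7 | z68 [508.1 410.6] ang -102.2 8.1 7.5
[207.  76.] 101 z24 [535.1 403.1] dir 66.5 r 56.0 9.1 8.7 | z68 [529.6 406.7] ang -5.7 7.8 7.5
[121.  86.] 103 z24 [465.5 383.6] dir 145.8 r 57.0 9.4 9.5 | z68 [470. 390.] ang 25.0 8.0 8.1
[219.  86.] 100 z24 [546.7 396.5] dir 52.9 r 56.0 9.4 9.2 | z68 [539.5 401.1] ang -134.1 8.0 7.9
[228.  99.] 94 z24 [556.5 387.4] dir 39.4 r 57.0 8.6 8.8 | z68 [547.9 393.3] ang 15.0 7.4 7.5
[171. 128.] 39 z24 [512.3 354.7] dir 96.6 r 3.0 16.9 0.9 | z68 [510.1 365.3] ang 98.9 14.5 0.8
[106. 134.] 111 z24 [457.2 340.9] dir -169.2 r 57.0 16.7 4.5 | z68 [462.9 353.5] ang 8.9 14.3 3.9
```

The pointer is at 99.1° and the two-dot mark at about 99.5°, so that is done. Last, a numeric check of all the blanks; I have no views left.

```bash
python3 - <<'E'
from h import *
for cam,old in(('scene','scene.png'),('top','top.png')):
  c=cap(cam); im=c['color']; o=cv2.imread('pics/'+old)[:,:,::-1]
  print(cam)
  for n,p in dict(binB=(412.4,-359,107),binA=(512,-373.2,107),s1=(545,-23,114),s2=(472,57,114),s3=(462,-18,114),s4=(465,-102.5,114),oldA=(557.5,58,114)).items():
    u=proj(c,p); x,y=np.round(u).astype(int); g=im[y-8:y+9,x-8:x+9].min(2); gi=g.astype(float); t=gi>gi.max()*.85; yy,xx=np.nonzero(t)
    d=np.abs(im[y-8:y+60,x-15:x+16].astype(int)-o[y-8:y+60,x-15:x+16]).mean()
    print(n,u.round(1),'max',g.max(),'centroid',(x-8+xx.mean()).round(1),(y-8+yy.mean()).round(1),'n',t.sum(),'diff',d.round(1))
  df=np.abs(im.astype(int)-o).max(2)>40; nn,l,s,ce=cv2.connectedComponentsWithStats(df.astype(np.uint8)); print([tuple(s[i]) for i in range(1,nn) if s[i,4]>25])
# tags in bin: orange mask in top
  hsv=cv2.cvtColor(im,cv2.COLOR_RGB2HSV); m=((hsv[:,:,0]>8)&(hsv[:,:,0]<25)&(hsv[:,:,1]>90)&(hsv[:,:,2]>60)).astype(np.uint8)
  for k in cv2.findContours(m,cv2.RETR_EXTERNAL,cv2.CHAIN_APPROX_NONE)[0]:
    (a,b),(w,h),an=cv2.minAreaRect(k)
    X=onplane(c,a,b,51)
    if w*h>30 and -460<X[1]<-270 and 340<X[0]<580: print('tag in bin',(round(a),round(b)),X.round(1),round(w,1),round(h,1),round(an))
E
```

```text
scene
binB [177.2 140.7] max 164 centroid 177.0 141.4 n 8 diff 9.5
binA [151.  157.2] max 164 centroid 151.0 157.5 n 10 diff 8.0
s1 [283.8 189.1] max 166 centroid 284.2 190.1 n 17 diff 2.4
s2 [328.9 179.2] max 166 centroid 330.1 180.1 n 15 diff 8.5
s3 [297.7 170.9] max 165 centroid 298.5 171.5 n 16 diff 4.5
s4 [262.4 164.9] max 166 centroid 262.9 165.8 n 12 diff 6.8
oldA [319.4 199.7] max 114 centroid 316.4 196.6 n 105 diff 12.3
[(np.int32(144), np.int32(0), np.int32(19), np.int32(53), np.int32(441)), (np.int32(168), np.int32(0), np.int32(26), np.int32(52), np.int32(579)), (np.int32(319), np.int32(0), np.int32(57), np.int32(73), np.int32(3254)), (np.int32(390), np.int32(0), np.int32(85), np.int32(109), np.int32(3994)), (np.int32(473), np.int32(0), np.int32(87), np.int32(93), np.int32(5416)), (np.int32(369), np.int32(27), np.int32(6), np.int32(33), np.int32(168)), (np.int32(370), np.int32(62), np.int32(13), np.int32(25), np.int32(187)), (np.int32(313), np.int32(73), np.int32(6), np.int32(6), np.int32(26)), (np.int32(311), np.int32(82), np.int32(9), np.int32(28), np.int32(202)), (np.in
[... 2246 characters left out ...]
, (np.int32(422), np.int32(241), np.int32(11), np.int32(14), np.int32(87)), (np.int32(32), np.int32(251), np.int32(14), np.int32(22), np.int32(166)), (np.int32(415), np.int32(254), np.int32(10), np.int32(12), np.int32(69)), (np.int32(417), np.int32(280), np.int32(12), np.int32(16), np.int32(108)), (np.int32(413), np.int32(294), np.int32(10), np.int32(12), np.int32(74)), (np.int32(237), np.int32(364), np.int32(250), np.int32(56), np.int32(7043)), (np.int32(490), np.int32(379), np.int32(50), np.int32(41), np.int32(1025)), (np.int32(477), np.int32(407), np.int32(13), np.int32(11), np.int32(110))]
tag in bin (419, 293) [ 412.5 -362.3] 9.6 24.9 20
tag in bin (423, 253) [ 511.7 -376.3] 9.2 25.0 30
```

All upright and in place, and no other object shows a change.

```bash
python3 -c "
from plant import manip
print(manip.close_job())"
```

```text
the job is handed in; nothing more can be done
None
```

The job is handed in at about 30 s of robot time. Both rejects stand upright in the grey bin, and the dial pointer is at the two-dot mark.

- **Rejects:** I lowered each blank in small steps until I felt about 4–5 N of contact, then opened the gripper. In the last check, the scene and top cameras both found the stem tops and tags where upright blanks would put them, at about (412, −359) and (512, −373) mm.
- **Dial:** After release, the pointer line measured 99.1° and the two-dot mark between about 98.8° and 99.7°, so it is within about 1°.
- **Everything else:** The four sound blanks' stem tops are unmoved in both cameras. No change showed at the pots, cup, brush or the red ornament.

**Disagreements**
- **Fingertip height:** The real fingertips sit about 40 mm higher than the reported TCP. My first attempt to grip a blank therefore closed just above its stem without touching it, and I corrected the height from the pictures.
- **Top camera:** It read about 3 mm off in y on the blanks and about 8 mm off on my rough tally estimate, so I used the wrist camera for the final positions.
- **Final check:** I had used all 12 picture views by then, so it was done from numbers rather than by eye.

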